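# Fetch the rear paste brush from a crowded hook

### The job

Fetch the blue-handled brush from the back of the crowded hook: first move the two brushes in front of it, the front one first, to the spare hook, hanging each there gently and pressing it gently home along the bar, the first against the sprung stop and the second against the first, until you feel the spring clearly give for a moment (a push of about 10 N) but without ramming it to its end, and leaving the two close together. Then stand the blue brush, bristles down, in the white trough, setting it down gently, and leave the bowl, jar and brass weight where they are.

Things in the scene. Friction and masses are not known exactly. Their poses are not given: they have to be found in the camera images.
- front_brush_top (a point): Front brush on the crowded hook, light wood handle. Flat, upright, 172 mm tall, 28 mm thick (own x), 0.1-0.2 kg; white bristle block 80 mm wide (own y) below. Point: centre of the handle's top block (28 x 46 x 36 mm; grip its 46 mm width from above), just above a hanging hole along x, 26 mm wide, 36 high (top edge 18 mm, bottom edge 54 mm, bristle ends 154 mm below). Starts 116-124 mm from the post axis.
- middle_brush_top (a point): Middle brush on the crowded hook, dark brown handle. Flat, upright, 172 mm tall, 28 mm thick (own x), 0.1-0.2 kg; white bristle block 80 mm wide (own y) below. Point: centre of the handle's top block (28 x 46 x 36 mm; grip its 46 mm width from above), just above a hanging hole along x, 26 mm wide, 36 high (top edge 18 mm, bottom edge 54 mm, bristle ends 154 mm below). Starts 76-82 mm from the post axis.
- rear_brush_top (a point): Rear brush on the crowded hook, blue handle. Flat, upright, 172 mm tall, 28 mm thick (own x), 0.1-0.2 kg; white bristle block 80 mm wide (own y) below. Point: centre of the handle's top block (28 x 46 x 36 mm; grip its 46 mm width from above), just above a hanging hole along x, 26 mm wide, 36 high (top edge 18 mm, bottom edge 54 mm, bristle ends 154 mm below). Starts 36-42 mm from the post axis.
- full_stand_bar (a point): The crowded hook: dark fixed stand; level steel bar 10 x 10 mm along own -x, towards the robot. Point: centre line of the bar's top face at the post's axis (post 16 x 30 mm, no higher than the bar), 210 mm up. Upturned tip at x = -158 to -166 mm, 12 mm above the bar: lift a brush 12 to 26 mm to pass it. The brushes hang here.
- spare_stand_bar (a point): The spare hook: dark fixed stand; level steel bar 10 x 10 mm along own -x, towards the robot. Point: centre line of the bar's top face at the post's axis (post 16 x 30 mm, no higher than the bar), 210 mm up. Upturned tip at x = -158 to -166 mm, 12 mm above the bar: lift a brush 12 to 26 mm to pass it. Bears the sprung stop (see spare_stand_stop).
- spare_stand_stop (a point): Fixed point on the spare bar's top face at x = -62 mm, mid-range of its stop: a brass collar immovably clamped at a place not measured, with a sprung rubber pad (36 mm wide, 17 mm below to 23 mm above the bar top) facing the tip. The pad's free face lies anywhere within 20 mm either side of this point: feel for it. Both brushes fit before the tip with 20 mm or more to spare.
- buffer (a joint): How far the sprung pad on the spare hook is pressed in, m: 0 free, 0.007 at its hard end. 3 N per mm plus damping, no preload. Pressed home: 0.001 or more, held a moment; friction on the bar takes up to some 4 N of the push, so push with about 10 N; beyond 0.006 (18 N) is ramming. Springs back when let go. Does not tell where the collar sits.
- trough: White ceramic trough fixed to the table, open on top: outside 48 (own x) x 112 (own y) x 45 mm high, walls and floor 6 mm thick, so the opening is 36 x 100 mm. Origin at the centre of its underside. The brush goes in with its 80 mm width along own y.
- trough_in (a point): The centre of the trough's inner floor.
- paste_bowl: Blue bowl, 84 mm wide, 42 mm high, standing between the two stands; origin at the centre of its underside. Leave alone.
- jar: Amber glass jar, 60 mm wide, 75 mm high, to the left; origin at the centre of its underside. Leave alone.
- weight: Brass paperweight with a small knob, 52 mm wide, 50 mm high, to the right; origin at the centre of its underside. Leave alone.
There are look-alikes about, which are no part of the job. Of the things that look like the part that bears middle_brush_top, the largest one is meant.

How it is judged:
On the way, in this order (a step that is already met when the one before it is completed fails the run):
1. the front brush hangs on the spare hook and is pressed home against the sprung stop (pad in by 1 mm or more) (x of front_brush_top in the frame of spare_stand_bar between -0.147 and -0.03 m and y of front_brush_top in the frame of spare_stand_bar between -0.02 and 0.02 m and z of front_brush_top in the frame of spare_stand_bar between 0.008 and 0.024 m and value of joint buffer above 0.001 m and contact force between front_brush and spare_stand above 2 N), for 0.2 s.
2. the middle brush hangs in front of it and is pressed home against it (pad in by 1 mm or more) (x of middle_brush_top in the frame of spare_stand_bar between -0.147 and -0.03 m and y of middle_brush_top in the frame of spare_stand_bar between -0.02 and 0.02 m and z of middle_brush_top in the frame of spare_stand_bar between 0.008 and 0.024 m and x of front_brush_top in the frame of spare_stand_bar between -0.147 and -0.03 m and y of front_brush_top in the frame of spare_stand_bar between -0.02 and 0.02 m and z of front_brush_top in the frame of spare_stand_bar between 0.008 and 0.024 m and value of joint buffer above 0.001 m and contact force between middle_brush and front_brush above 2 N), for 0.2 s.
At the end, for the whole second after the job is handed in: The front and middle brushes hang released and at rest on the spare hook, within 40 mm of each other centre to centre (gap up to about 12 mm), behind its upturned tip; the rear brush stands released and at rest on the trough's floor, bristles down, leaning less than 15 degrees (x of front_brush_top in the frame of spare_stand_bar between -0.147 and -0.03 m and y of front_brush_top in the frame of spare_stand_bar between -0.02 and 0.02 m and z of front_brush_top in the frame of spare_stand_bar between 0.008 and 0.024 m and x of middle_brush_top in the frame of spare_stand_bar between -0.147 and -0.03 m and y of middle_brush_top in the frame of spare_stand_bar between -0.02 and 0.02 m and z of middle_brush_top in the frame of spare_stand_bar between 0.008 and 0.024 m and linear speed of each of front_brush, middle_brush, rear_brush below 0.02 m/s and contact force between the fingers and front_brush below 0.2 N and contact force between the fingers and middle_brush below 0.2 N and contact force between the fingers and rear_brush below 0.2 N and distance between front_brush_top and middle_brush_top below 0.04 m and z of rear_brush_top in the frame of trough_in between 0.14 and 0.16 m and horizontal distance between rear_brush_top and trough_in below 0.045 m and angle between rear_brush_top's own z axis and vertical below 0.26 rad); the robot touches nothing.
It fails at once if a brush strikes the spare stand with more than 100 N, or the sprung pad is rammed in beyond 6 mm (value of joint buffer above 0.006 m or contact force between any of front_brush, middle_brush and spare_stand above 100 N).
It fails at once if the rear brush meets the trough hard: while moving faster than 0.12 m/s, or with more than 100 N (contact force between rear_brush and trough above 100 N or (contact force between rear_brush and trough above 1 N and linear speed of rear_brush above 0.12 m/s)).
It fails at once if the front or middle brush is dropped (height (world z) of any of front_brush_top, middle_brush_top below 0.18 m).
It fails at once if the bowl, jar or brass weight is moved by more than 15 mm (distance of any of paste_bowl, jar, weight from where it was at the start of the episode above 0.015 m).
It also fails if it takes over 72 s, if anything falls off the work surface, if the arm or the gripper's body presses on something with over 40 N, if the wrist force passes 120 N, or if a joint passes its speed limit or range.

### The arm

A 6-joint arm with a two-finger parallel gripper is mounted at the origin on the work surface. World frame = base frame: x ahead of the robot, y to its left, z up, the work surface at z = 0. Lengths are in m, angles in rad, forces in N, time in s.
With the tool pointing down it reaches from about 0.35 to 0.975 m from the base axis. Payload 7.1 kg.
Tool frame: the origin (TCP) lies midway between the tips of the shut fingers; the grasp point (between the pads) lies 19 mm behind it; z points along the fingers, y is the line along which they close (so a half turn about z gives the same grasp; the last joint's range is limited). The gripper opens to 88 mm and grips with 3 to 60 N. Pads are 20 mm wide; open, the fingers measure 115 mm over their backs; the gripper's body (75 mm by 178 mm) begins 61 mm behind the grasp point.
Start: joints at [1.111, 0.423, 1.63, -0, 1.089, -0.019], TCP at [0.267, 0.565, 0.223] pointing down, gripper open.
Joint ranges: [-3, 3], [-0.9, 2.11], [0.09, 2.58], [-1.31, 4.45], [0.11, 2.69], [-2.54, 2.54]. Speed limits (rad/s): [2.39, 2.39, 3.01, 3.14, 3.14, 3.14].

### API

Orientations are given as a unit quaternion [w, x, y, z].
In Python, from station import move_pose, movel, movej, command_gripper, wait, inverse_kinematics, read_camera, camera_info, MotionError, job_done, get_time, get_joint_pos, get_qvel, get_effort, get_tcp_pos, get_ee_rot, get_ft_force, get_ft_torque, get_grip_width, get_finger_force gives the robot as it stands. Calls block until the motion is done:
- move_pose(position, orientation): joint-space move of the TCP to a pose.
- movel(position, frame=None, v=0.15, until_force=None): straight line of the TCP; frame=None keeps the orientation; v is the mean speed in m/s. With until_force (N) it stops when the force on the tool has changed by that much, and returns True; else False.
- movej(angles): joint-space move.
- command_gripper(opening): opening from 0.0 (shut) to 1.0 (fully open); the grip force is fixed at half the most; returns when the fingers have stopped.
- wait(seconds).
- inverse_kinematics(position, orientation): joint angles nearest the present ones, or None.
- read_camera(name): name is "scene" or "top" or "wrist"; returns the picture (420x560x3 uint8, red, green, blue); there is no depth.
- camera_info(name): a dict with "intrinsics" (3x3 intrinsics, pixels), "T" (4x4, takes a point from camera to world coordinates); the wrist camera has in their place "tool_from_camera" (4x4, takes a point from camera to tool coordinates, whose origin is the TCP and whose axes are the flange's). Camera axes: x right, y up, looking along -z (the intrinsics and any distortion apply to the point x, -y, -z); pixel columns grow to the right and rows downward; lengths in m; the calibration is good to about 2 mm. The wrist camera is an equidistant fisheye: a pixel r from the principal point sees the ray r / f radians off the axis. A picture is of the moment at which its call begins: read the wrist's pose just before it. camera_info takes no time and is no camera call.
A pose or a line that the arm cannot do raises MotionError and nothing moves.
- job_done(): hands the job in; it is judged then, once.
Readings, each from a call of its own:
- get_time(): time.
- get_joint_pos(): joint angles.
- get_qvel(): joint speeds.
- get_effort(): joint torques, N m.
- get_tcp_pos(): TCP position.
- get_ee_rot(): TCP orientation.
- get_ft_force(): force on the tool from outside, world axes, zero at the start.
- get_ft_torque(): the same for the moment, N m.
- get_grip_width(): opening from 0.0 (shut) to 1.0 (fully open).
- get_finger_force(): force on a finger pad.
Only numpy, scipy, OpenCV 4.12 (cv2) and the standard library are available. Lean on these libraries where they do the work, as an engineer would, in place of code of your own. Each camera call takes 0.05 s, during which the arm holds its last target. There are 200 camera calls.

## Working session

There is one attempt and no reset: what is moved stays moved. The work goes in short steps, each a Python script; the robot and the scene stay as the last script left them, time stands still between calls to the robot, and variables do not carry over. Pictures are saved under pics/ and viewed, at most 10 in all, crops included, and the job is handed in when it is done.

```bash
ls; mkdir -p pics
python3 - <<'E'
from station import *
import cv2, numpy as np
np.set_printoptions(precision=4,suppress=True)
for n in ("scene","top"):
    cv2.imwrite(f"pics/{n}0.png",read_camera(n)[:,:,::-1]); i=camera_info(n); print(n,i)
print(camera_info("wrist")); print(get_time(),get_ee_rot(),get_tcp_pos())
E
```

```text
pics
scene {'intrinsics': array([[408.6507,   0.    , 281.8069],
       [  0.    , 408.6507, 207.7598],
       [  0.    ,   0.    ,   1.    ]]), 'T': array([[ 0.5836, -0.6523,  0.4836,  1.0884],
       [ 0.812 ,  0.4782, -0.3347, -0.346 ],
       [-0.0129,  0.588 ,  0.8087,  0.9761],
       [ 0.    ,  0.    ,  0.    ,  1.    ]])}
top {'intrinsics': array([[489.6363,   0.    , 273.8073],
       [  0.    , 489.6363, 212.379 ],
       [  0.    ,   0.    ,   1.    ]]), 'T': array([[ 0.0056,  0.9935, -0.1138,  0.4249],
       [-1.    ,  0.0054, -0.0018,  0.0042],
       [-0.0012,  0.1138,  0.9935,  1.5304],
       [ 0.    ,  0.    ,  0.    ,  1.    ]])}
{'intrinsics': array([[325.1923,   0.    , 284.3447],
       [  0.    , 325.1923, 208.101 ],
       [  0.    ,   0.    ,   1.    ]]), 'tool_from_camera': array([[-0.0001,  0.9629,  0.2699,  0.0744],
       [ 1.    ,  0.0003, -0.0005, -0.0011],
       [-0.0006,  0.2699, -0.9629, -0.1625],
       [ 0.    ,  0.    ,  0.    ,  1.    ]])}
0.1 [-0.0002  0.2186  0.9758 -0.0006] [0.2664 0.5648 0.222 ]
```

View pics/scene0.png

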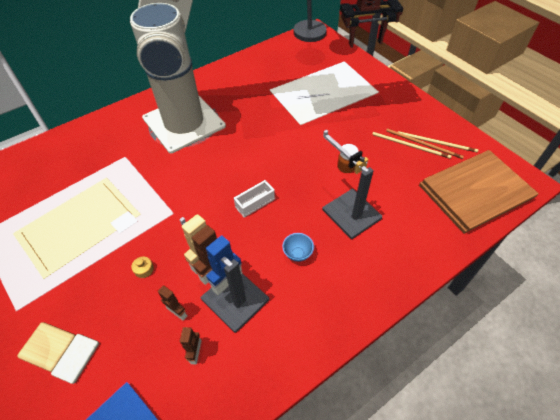

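View pics/top0.png

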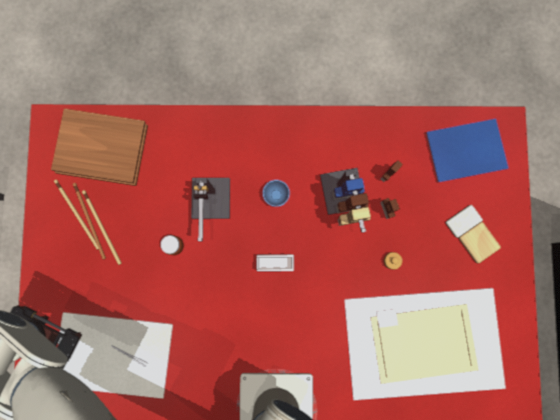

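The scene camera shows the crowded hook on the left (blue handle at 218,250, nearest the post, dark brown ~205,238, light wood ~195,228). Top shows it at (352,200), spare hook at (205,210), trough at (275,263), jar at (170,244) and weight at (393,261). For the middle brush the candidates are the brown hung one (352,205 top) and two small brown ones standing at (390,172) and (390,208). The hung, largest one fits the description. I'll confirm it in an enlarged crop.

Run:
```python
import cv2, numpy as np
t=cv2.imread("pics/top0.png"); 
a=cv2.resize(t[160:260,310:410],(500,500),interpolation=cv2.INTER_CUBIC)
b=cv2.resize(t[170:280,160:220],(300,550),interpolation=cv2.INTER_CUBIC)[:500]
cv2.imwrite("pics/crop1.png",np.hstack([a,b]))
```

```text
(no output)
```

View pics/crop1.png

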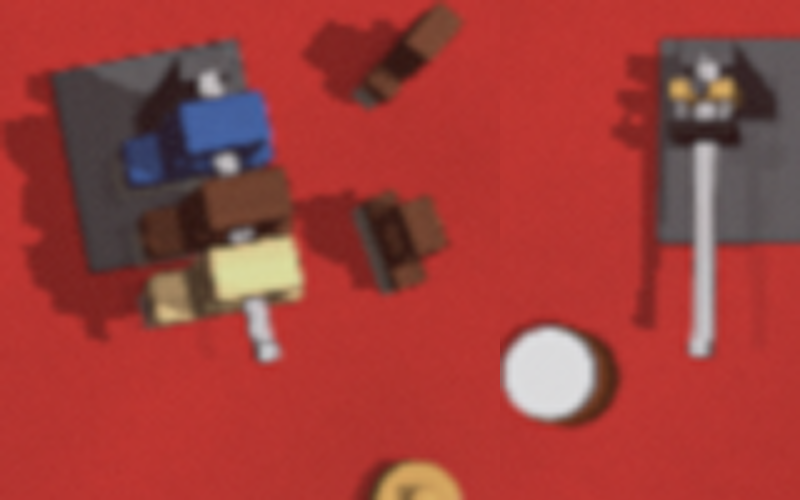

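The crop confirms it: the large brown brush hangs on the bar between the blue and the light wood ones, while the other two brown ones are small and stand on the table. Next, rough positions by casting rays onto the known heights.

```bash
cat > h.py <<'E'
from station import *
import cv2, numpy as np
from scipy.spatial.transform import Rotation as R
np.set_printoptions(precision=4,suppress=True)
def ray(name,uv,pose=None):
    i=camera_info(name); K=i["intrinsics"]; x=(uv[0]-K[0,2])/K[0,0]; y=(uv[1]-K[1,2])/K[1,1]
    if name=="wrist":
        r=np.hypot(x,y); s=np.sin(r)/r if r>1e-9 else 1
        d=np.array([x*s,-y*s,-np.cos(r)]); p,q=pose
        W=np.eye(4); W[:3,:3]=R.from_quat(np.roll(q,-1)).as_matrix(); W[:3,3]=p
        T=W@i["tool_from_camera"]
    else: d=np.array([x,-y,-1.]); T=i["T"]
    return T[:3,3],T[:3,:3]@d
def onz(name,uv,z,pose=None):
    o,d=ray(name,uv,pose); return o+d*(z-o[2])/d[2]
def down(yaw):  # tool z down, tool y along world angle yaw; 
    y=np.array([np.cos(yaw),np.sin(yaw),0]); z=np.array([0,0,-1.]); x=np.cross(y,z)
    q=R.from_matrix(np.c_[x,y,z]).as_quat(); return np.roll(q,1)
E
python3 - <<'E'
from h import *
t=cv2.imread("pics/top0.png")
for n,u,z in [("fpost",(352.4,176.6),.21),("ftip",(363,230),.222),("blue",(310+224/5,160+120/5),.246),("brown",(310+248/5,160+200/5),.246),("wood",(310+255/5,160+268/5),.246),("spost",(201.6,183),.21),("stip",(200,239),.222),("trough",(275,263),.045),("jar",(170,244),.075),("weight",(393,261),.05),("bowl",(276,193),.042)]:
    print(n,onz("top",u,z))
# trough rectangle
hsv=cv2.cvtColor(t,cv2.COLOR_BGR2HSV); m=((hsv[...,1]<70)&(hsv[...,2]>110)).astype(np.uint8)
m2=np.zeros_like(m); m2[245:282,245:305]=m[245:282,245:305]
r=cv2.minAreaRect(max(cv2.findContours(m2,0,1)[0],key=cv2.contourArea)); print(r)
c=[onz("top",p,.045) for p in cv2.boxPoints(r)]; print(np.mean(c,0),[np.linalg.norm(c[i]-c[i-1]) for i in range(4)],np.array(c))
E
```

```text
fpost [ 0.6758 -0.2079  0.21  ]
ftip [ 0.5285 -0.2325  0.222 ]
blue [ 0.649  -0.2083  0.246 ]
brown [ 0.6062 -0.2204  0.246 ]
wood [ 0.57   -0.2236  0.246 ]
spost [0.6558 0.2044 0.21  ]
stip [0.502  0.2035 0.222 ]
trough [0.4412 0.0024 0.045 ]
jar [0.4953 0.3147 0.075 ]
weight [ 0.4491 -0.3525  0.05  ]
bowl [0.6553 0.0005 0.042 ]
((274.5, 262.0), (16.0, 37.0), 90.0)
[0.4443 0.004  0.045 ] [np.float64(0.04805624875535466), np.float64(0.11189045240599609), np.float64(0.04805212300730257), np.float64(0.11147729229364411)] [[ 0.468   0.06    0.045 ]
 [ 0.4686 -0.0518  0.045 ]
 [ 0.4205 -0.0519  0.045 ]
 [ 0.4199  0.0596  0.045 ]]
```

Run:
```python
from h import *
import json
p=get_tcp_pos(); movel([p[0]+.05,p[1]-.08,.42],v=.3)
out={}
for n,pos,yaw in [("spare",[.56,.205,.42],np.pi/2),("trough",[.44,.003,.25],np.pi/2),("full",[.58,-.222,.42],np.deg2rad(99.5))]:
    move_pose(pos,down(yaw)); wait(.3); out[n]=[list(map(float,get_tcp_pos())),list(map(float,get_ee_rot()))]
    cv2.imwrite(f"pics/w_{n}.png",read_camera("wrist")[:,:,::-1])
json.dump(out,open("poses.json","w")); print(out,get_time())
a=[cv2.imread(f"pics/w_{n}.png") for n in out]
cv2.imwrite("pics/combo.png",cv2.resize(np.hstack([a[0][:, 80:480],a[2][:,80:480]]),(800,420)))
```

```text
{'spare': [[0.5597148469034411, 0.20567872043417745, 0.4200662936982265], [4.584875592540049e-05, -0.000514802245792678, 0.999999865445504, 4.4559098261717554e-05]], 'trough': [[0.44056660991771546, 0.003420802002130691, 0.2502796958043779], [0.0003460928066009324, -0.0004237906131076026, 0.9999998503101774, 9.530757805273288e-07]], 'full': [[0.5798772719944484, -0.2212983130973847, 0.41973859713766665], [-0.00023127973404724528, -0.08322877789239404, 0.9965304308856262, 0.00013175405670105142]]} 5.7333
```

View pics/combo.png

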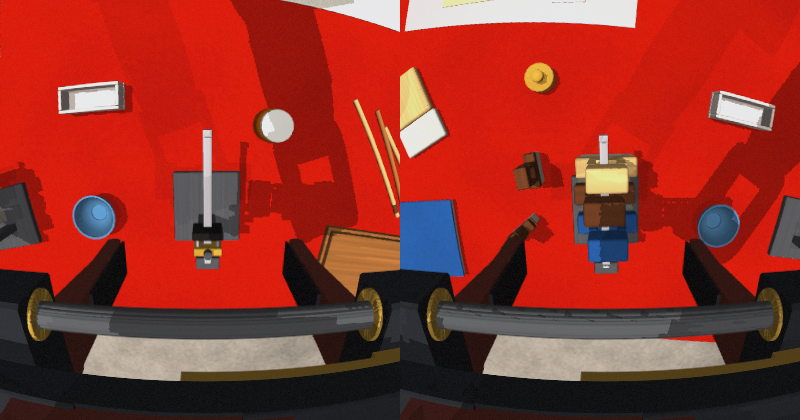

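View pics/w_trough.png

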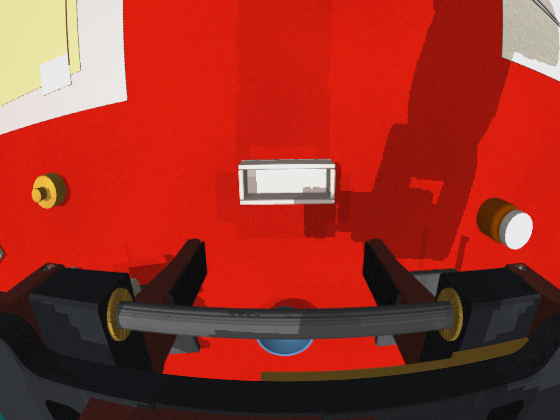

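Spare bar (left) runs from the tip at combo (208,132) to the post at (208,262), with brass collar at 252 and the dark pad in front. The crowded hook (right) has top faces at wood (607,181), brown (605,211) and blue (608,243). The trough is straight, with its rim from (239,161) to (335,203).

Run:
```python
from h import *
import json
P=json.load(open("poses.json"))
def w(n,u,v,z): return onz("wrist",(u,v),z,P[n])
for n,u in {"wood":(265,308,168,195),"brown":(264,305,197,226),"blue":(268,309,229,262)}.items():
    a=w("full",(u[0]+u[1])/2,(u[2]+u[3])/2,.246); e=[w("full",u[0],(u[2]+u[3])/2,.246),w("full",u[1],(u[2]+u[3])/2,.246),w("full",287,u[2],.246),w("full",287,u[3],.246)]
    print(n,a,np.linalg.norm(e[0]-e[1]),np.linalg.norm(e[2]-e[3]))
# bar lines by mask
for n,x0,r in [("spare",288,(145,222)),("full",284,(137,152))]:
    im=cv2.imread(f"pics/w_{n}.png"); g=cv2.cvtColor(im,cv2.COLOR_BGR2HSV); pts=[]
    for v in range(*r,6):
        c=np.where((g[v,x0-15:x0+15,1]<60)&(g[v,x0-15:x0+15,2]>110))[0]+x0-15
        if len(c): pts.append(w(n,c.mean(),v,.21)); print(n,v,c.min(),c.max(),pts[-1])
print("stip",w("spare",288,132,.222),"spost",w("spare",288,262,.21),"ftip",w("full",284,137,.222),"fpost",w("full",286,268,.21))
im=cv2.imread("pics/w_trough.png"); g=cv2.cvtColor(im,cv2.COLOR_BGR2HSV); m=np.zeros(g.shape[:2],np.uint8); m[150:215,225:345]=((g[...,1]<80)&(g[...,2]>60))[150:215,225:345]
k=max(cv2.findContours(m,0,1)[0],key=cv2.contourArea); h=cv2.convexHull(k)[:,0]
q=np.array([w("trough",*p,.045)[:2] for p in h]); rr=cv2.minAreaRect((q*1000).astype(np.float32)); print("trough",rr)
print([w("trough",*p,.045) for p in [(239,166),(334,166),(335,203),(240,203)]])
for n in("spare","full","trough"):
    pass
a=cv2.imread("pics/w_full.png")[125:275,230:340]; b=cv2.imread("pics/w_spare.png")[125:275,235:345]; c=im[150:215,225:350]
cv2.imwrite("pics/crop2.png",np.hstack([cv2.resize(a,(367,500)),cv2.resize(b,(367,500))]))
cv2.imwrite("pics/crop3.png",cv2.resize(c,None,fx=6,fy=6))
```

```text
wood [ 0.57   -0.2211  0.246 ] 0.045306379861994754 0.028986732152655233
brown [ 0.6027 -0.2177  0.246 ] 0.04421762043739507 0.03256440512310593
blue [ 0.641  -0.2067  0.246 ] 0.04577533090819263 0.03988544705510448
spare 145 283 291 [0.5145 0.2083 0.21  ]
spare 151 283 291 [0.5214 0.2083 0.21  ]
spare 157 283 291 [0.5284 0.2083 0.21  ]
spare 163 283 291 [0.5354 0.2083 0.21  ]
spare 169 283 291 [0.5424 0.2083 0.21  ]
spare 175 283 291 [0.5495 0.2084 0.21  ]
spare 181 283 291 [0.5566 0.2084 0.21  ]
spare 187 283 291 [0.5637 0.2084 0.21  ]
spare 193 283 291 [0.5709 0.2084 0.21  ]
spare 199 283 291 [0.5782 0.2084 0.21  ]
spare 205 283 291 [0.5855 0.2085 0.21  ]
spare 211 283 291 [0.593  0.2085 0.21  ]
spare 217 284 291 [0.6004 0.2091 0.21  ]
full 137 279 287 [ 0.5264 -0.2322  0.21  ]
full 143 280 287 [ 0.5331 -0.2305  0.21  ]
full 149 280 287 [ 0.5399 -0.2293  0.21  ]
stip [0.4991 0.2092 0.222 ] spost [0.6599 0.21   0.21  ] ftip [ 0.5256 -0.2312  0.222 ] fpost [ 0.6865 -0.2016  0.21  ]
trough ((437.3318176269531, 5.423450469970703), (52.77630615234375, 111.21063995361328), 1.0627450942993164)
[array([ 0.4189, -0.049 ,  0.045 ]), array([0.4187, 0.06  , 0.045 ]), array([0.4627, 0.0628, 0.045 ]), array([ 0.4628, -0.0492,  0.045 ])]
```

View pics/crop2.png

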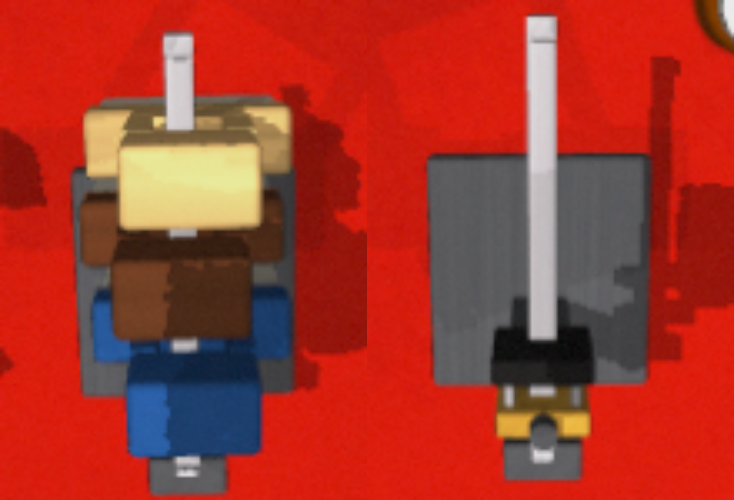

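Positions agree with the given spacings: wood, brown and blue come out about 38–40 mm apart. The spare bar is straight along x at y≈0.2085, and its pad face is near x≈0.605. First brush now.

```bash
cat >> h.py <<'E'
ZG=.212; FY=np.deg2rad(10.2); U=np.array([np.cos(FY),np.sin(FY),0]); SY=.2087
def at(p,z): return [float(p[0]),float(p[1]),z]
def take(p,dist):
    q=down(np.pi/2+FY); p=np.array([p[0],p[1],0.])
    move_pose(at(p,.30),q) ; command_gripper(1.0)
    print("down hit",movel(at(p,ZG),v=.15,until_force=15)); command_gripper(0.0)
    print("grip",get_grip_width()*.088,get_finger_force(),get_tcp_pos(),get_time())
    movel(at(p,ZG+.019),v=.08); print("lift F",get_ft_force())
    p2=p-U*dist; movel(at(p2,ZG+.019),v=.12); return p2
def hang_press(p,xs,xmax,dx,push=9):
    f=(at([p[0],p[1]],ZG+.024)); q=down(np.pi/2)
    movel(at([.44,p[1]+.03],ZG+.02),v=.2); movel([.44,SY,ZG+.02],frame=q,v=.25) 
    movel([xs,SY,ZG+.019],v=.12,until_force=12); wait(.2); print("in",get_tcp_pos(),get_ft_force())
    print("set",movel([xs,SY,ZG-.012],v=.025,until_force=3)); z=get_tcp_pos()[2]; print(get_tcp_pos(),get_ft_force())
    movel([xs,SY,z+.001],v=.02); wait(.2); f0=get_ft_force()
    hit=movel([xmax,SY,z+.001],v=.012,until_force=push); wait(.5)
    t=get_tcp_pos(); print("push",hit,t,get_ft_force()-f0,get_time()); return z,t
E
python3 - <<'E'
from h import *
p=take((.570,-.2220),.075); p=hang_press(p,.555,.625,0)
E
```

```text
down hit False
grip 0.04608767675085482 29.99581664800644 [ 0.57   -0.2219  0.2121] 7.9583
lift F [ 0.0327  0.0516 -1.4817]
in [0.5546 0.2088 0.2312] [-0.2745  0.2588 -1.6428]
set True
[0.5549 0.2087 0.2119] [-0.7394 -0.3908  4.2005]
push True [0.6007 0.2086 0.212 ] [-4.8701  0.3207  8.5094] 18.0833
```

```bash
cat >> h.py <<'E'
def press(f0x,dz,target=9.):
    t=np.array(get_tcp_pos()); t[1]=SY; t[2]+=dz; movel(list(t),v=.01); wait(.15); print("raised",get_tcp_pos(),get_ft_force())
    for i in range(16):
        f=get_ft_force()
        if f0x-f[0]>=target: break
        t[0]+=.0005; movel(list(t),v=.01); wait(.06)
    wait(.5); print("pressed",i,t,get_tcp_pos(),get_ft_force(),get_time()); return t
E
python3 - <<'E'
from h import *
press(-.3,.0015)
E
```

```text
raised [0.6002 0.2085 0.213 ] [-4.8107 -0.9287 -2.6394]
pressed 6 [0.6037 0.2087 0.2135] [0.602  0.2085 0.213 ] [-9.4429 -0.9566 -0.4518] 20.9333
```

```bash
cat >> h.py <<'E'
def release(x,z):
    movel([x,SY,z],v=.02); wait(.1); print("back",get_tcp_pos(),get_ft_force())
    movel([x,SY,z-.001],v=.02); command_gripper(1.0); movel([x,SY,.31],v=.2); print("free",get_ft_force(),get_time())
E
python3 - <<'E'
from h import *
release(.5995,.2130)
p=take((.607,-.2165),.117)
p=hang_press(p,.555,.5553,0) if False else p
print(p,get_time())
E
```

```text
back [0.5998 0.2087 0.2131] [-3.4717 -0.9302 -1.9356]
free [-1.1372  0.1578  0.2716] 23.0833
down hit False
grip 0.046209189748178045 29.988332390785217 [ 0.607  -0.2165  0.2121] 26.325
lift F [-0.7486  0.2078 -1.4057]
[ 0.4918 -0.2372  0.    ] 27.8417
```

Run:
```python
from h import *
hang_press((.4918,-.2372),.55,.585,0,push=5)
press(-.8,.0015,9.)
```

```text
in [0.5495 0.2088 0.2312] [ 0.1392 -0.0528 -1.1161]
set True
[0.55   0.2086 0.2119] [-0.4311  0.6718  4.2215]
push True [0.5711 0.2085 0.2119] [-0.5976  0.0737  6.1063] 34.9
raised [0.5708 0.2086 0.2131] [-0.7572 -0.2604 -1.1174]
pressed 9 [0.5756 0.2087 0.2134] [0.574  0.2086 0.2133] [-10.9888  -0.1366   1.2744] 38.65
```

Run:
```python
from h import *
release(.5715,.2131)
move_pose([.50,.15,.40],down(np.pi/2)); 
p,q=get_tcp_pos(),get_ee_rot(); cv2.imwrite("pics/w_s2.png",read_camera("wrist")[:,:,::-1])
print(p,q,get_time())
cv2.imwrite("pics/crop4.png",np.vstack([cv2.resize(cv2.imread("pics/w_s2.png")[110:310,200:400],(500,300)) if 0 else cv2.resize(cv2.imread("pics/w_s2.png")[100:250,150:390],(750,300),interpolation=cv2.INTER_AREA) if 0 else cv2.imread("pics/w_s2.png")[130:300,:][:, :],]))
c=cv2.imread("pics/crop3.png"); s=cv2.imread("pics/w_s2.png")[90:300,100:475]
s=cv2.resize(s,(375,210)); canvas=np.zeros((600,750,3),np.uint8); canvas[:390,:]=c[:390,:750]; canvas[390:,:375]=s
cv2.imwrite("pics/crop5.png",canvas)
```

```text
back [0.5717 0.2087 0.2132] [-3.2485  0.5259 -1.8885]
free [-1.3568  0.2411 -1.546 ] 40.7917
[0.4999 0.1501 0.3986] [-0.0006  0.0002  1.     -0.0001] 41.425
```

View pics/crop5.png

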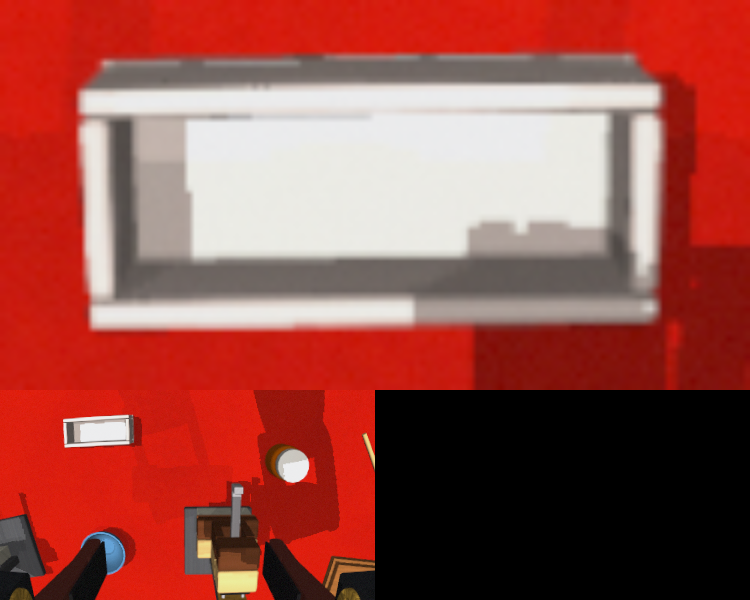

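Both brushes hang close together on the spare hook (crop 237,560). The trough rim corners in the enlarged crop are (80,89), (661,86), (657,322) and (92,329).

Run:
```python
from h import *
import json
P=json.load(open("poses.json"))["trough"]
c=np.array([onz("wrist",(225+(u-2.5)/6,150+(v-2.5)/6),.045,P) for u,v in [(80,89),(661,86),(657,322),(92,329)]])
print(c.mean(0),[np.linalg.norm(c[i]-c[i-1]) for i in range(4)],np.degrees(np.arctan2(*( (c[1]+c[2]-c[0]-c[3])[[1,0]] ))), cv2.minAreaRect((c[:,:2]*1000).astype(np.float32)))
p=take((.647,-.2075),.158); print(p,get_time())
```

```text
[0.4403 0.0056 0.045 ] [np.float64(0.04750086192401978), np.float64(0.11102847988908936), np.float64(0.04672263426487645), np.float64(0.11099912770742919)] 90.56731352305063 ((440.1005859375, 5.562328338623047), (47.50014114379883, 111.25581359863281), 0.7681056261062622)
down hit False
grip 0.04595040119071392 29.995086193084717 [ 0.647  -0.2074  0.2121] 44.5833
lift F [-0.273  -0.9361 -1.3641]
[ 0.4915 -0.2355  0.    ] 46.4417
```

Run:
```python
from h import *
q=down(np.deg2rad(90.6))
movel([.441,-.20,.231],v=.2); movel([.441,.0052,.231],frame=q,v=.2); movel([.441,.0052,.205],v=.1); wait(.2)
print(get_tcp_pos(),get_ee_rot(),get_ft_force())
im=read_camera("wrist")[:,:,::-1]; cv2.imwrite("pics/w_t2.png",im)
cv2.imwrite("pics/c6.png",cv2.resize(im[150:350,160:410],(750,600))); print(get_time())
```

```text
[0.4415 0.0051 0.2056] [ 0.0005 -0.0051  1.     -0.    ] [ 0.1751  0.1509 -1.5656]
48.7333
```

View pics/c6.png

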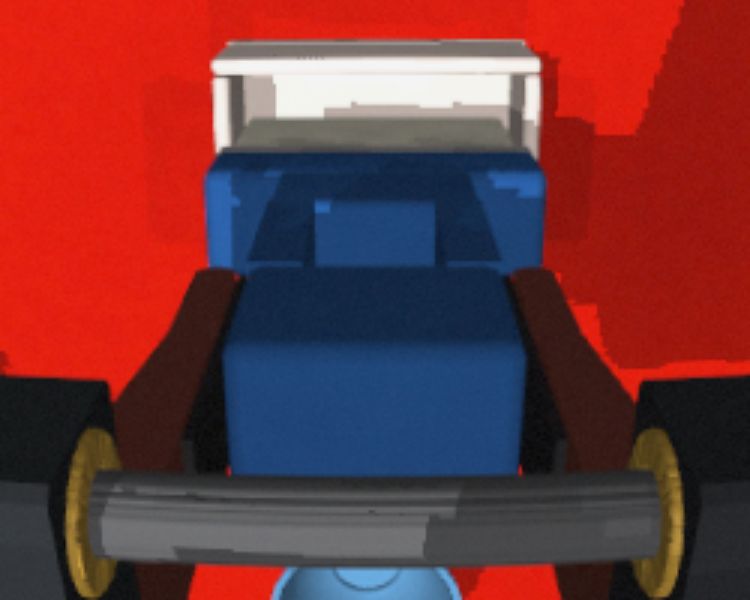

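Run:
```python
from h import *
p,q=get_tcp_pos(),get_ee_rot()
w=lambda u,v,z: onz("wrist",(160+u/3,150+v/3),z,(p,q))
print("bristle front L,mid,R",w(245,120,p[2]-.138),w(378,120,p[2]-.138),w(510,120,p[2]-.138))
print("block front",w(224,345,p[2]+.034),w(525,345,p[2]+.034))
print("inner near edge",w(230,75,.045),w(530,75,.045),"outer",w(211,57,.045),w(541,57,.045), "base",w(228,41,0),w(528,41,0))
im=cv2.imread("pics/w_t2.png"); print(im[160:192,286].tolist())
```

```text
bristle front L,mid,R [ 0.4335 -0.0362  0.0675] [0.4332 0.006  0.0675] [0.4327 0.0479 0.0675]
block front [ 0.4287 -0.0176  0.2395] [0.4283 0.0265 0.2395]
inner near edge [ 0.423 -0.044  0.045] [0.4219 0.0574 0.045 ] outer [ 0.4168 -0.0504  0.045 ] [0.4156 0.0609 0.045 ] base [ 0.4176 -0.0512  0.    ] [0.4164 0.0636 0.    ]
[[15, 30, 229], [15, 31, 228], [26, 39, 225], [97, 102, 151], [141, 145, 152], [107, 111, 121], [107, 112, 122], [107, 111, 122], [128, 133, 144], [201, 210, 220], [240, 243, 244], [245, 244, 244], [244, 244, 244], [235, 239, 241], [226, 229, 236], [245, 244, 244], [245, 244, 244], [243, 244, 244], [239, 244, 244], [238, 243, 243], [238, 243, 243], [239, 244, 244], [238, 243, 244], [239, 244, 244], [225, 231, 233], [168, 173, 188], [168, 174, 189], [168, 173, 188], [157, 163, 176], [121, 130, 136], [101, 112, 115], [99, 109, 113]]
```

Run:
```python
from h import *
x,y=.439,.0055
movel([x,y,.205],v=.03); movel([x,y,.188],v=.04); wait(.15); f0=get_ft_force()
h=movel([x,y,.139],v=.025,until_force=3); wait(.15); print(h,get_tcp_pos(),get_ft_force()-f0,get_ft_torque(),get_time())
```

```text
True [0.439  0.0057 0.144 ] [0.2108 1.4489 8.2705] [ 0.1507  0.0645 -0.1019] 51.4167
```

It reached the floor at exactly the expected height (TCP 0.144), with no side load. Releasing now.

Run:
```python
from h import *
movel([.439,.0055,.1438],v=.02); command_gripper(1.0); movel([.439,.0055,.30],v=.15)
move_pose([.40,-.15,.40],down(np.pi/2)); wait(.3); print(get_ft_force(),get_time())
a=read_camera("top")[:,:,::-1]; b=read_camera("scene")[:,:,::-1]
cv2.imwrite("pics/fin.png",np.hstack([cv2.resize(b[110:310,150:400],(500,400)),cv2.resize(a[150:290,170:310],(300,300))] if 0 else [cv2.resize(b[110:310,200:400],(400,400)),cv2.resize(a[150:290,160:300],(400,400))]))
```

```text
[-0.0258 -0.5535 -0.8158] 54.7417
```

View pics/fin.png

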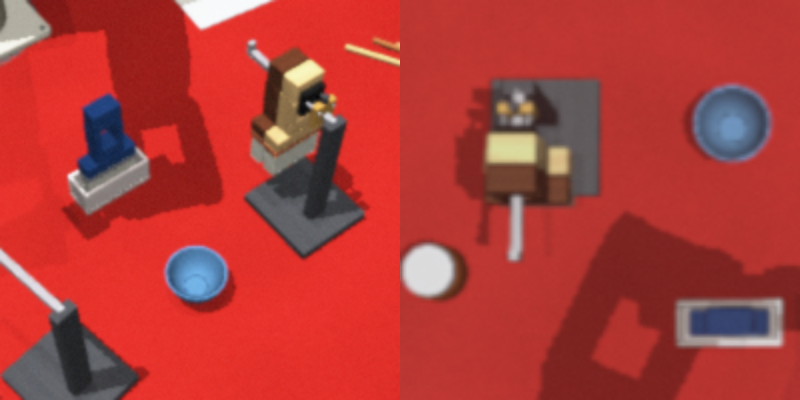

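The blue brush stands upright in the trough (105,130 and 730,322). The wood and brown brushes hang touching on the spare hook (512,165), and the bowl and jar haven't moved.

```bash
python3 -c "
from station import *
print(job_done())"
```

```text
the job is handed in; nothing more can be done
None
```

I handed the job in at about 55 s: the front and middle brushes hang together on the spare hook, pressed home at about 9–10 N each, and the blue brush stands upright in the trough; no verdict came back.

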